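Change the slide carriers in the slide dryer

ROBOT

A 6-joint arm with a two-finger parallel gripper is mounted at the origin on a cart in front of the work surface, level with it; the furniture and walls round the work are solid. World frame = base frame: x ahead of the robot, y to its left, z up, the work surface at z = 0. Lengths are in m, angles in rad, forces in N, time in s.
With the tool pointing down it reaches from about 0.275 to 0.825 m from the base axis. Payload 4.9 kg.
Tool frame: the origin (TCP) lies midway between the tips of the shut fingers; the grasp point (between the pads) lies 19 mm behind it; z points along the fingers, y is the line along which they close (so a half turn about z gives the same grasp; the last joint's range is limited). The gripper opens to 85 mm and grips with 20 to 120 N. Pads are 22 mm wide; open, the fingers measure 114 mm over their backs; the gripper's body (76 mm by 85 mm) begins 54 mm behind the grasp point. The pads swing forward as they close: fully open they stand 13 mm farther back than shut.
Start: joints at [-1.359, 0.326, -0.193, 1.052, 0, 1.437], TCP at [0.186, -0.517, 0.231] pointing down, gripper open.
Joint ranges: [-2.65, 2.65], [-0.97, 1.79], [-1.3, 1.35], [-1.93, 2.1], [-1.47, 1.37], [-3.14, 3.14]. Speed limits (rad/s): [2.57, 2.57, 3.14, 3.14, 3.14, 3.14].

INTERFACE

Orientations are given as a unit quaternion [x, y, z, w].
In Python, from rig import env gives the robot as it stands.
- The arm moves only by the tool carry_out, never from a script. Its argument "motion" is text: rows parted by semicolons, each of 7 numbers parted by spaces: the turn, a rotation vector about the tool's x, y, z as a fraction of full scale, then the shift along the tool's x, y, z as a fraction of full scale, then the closure, from -1 (fully open) to 1 (shut), so that 0 is half open. In form: rx ry rz dx dy dz gripper; .... A call has 1 to 20 rows; each row shifts and turns the commanded pose from where the row before left it, along the tool's axes as they then stand; what a row does not reach is not made up. Full scale, the value 1, is 30 mm for a shift and 360 degrees for a turn. A row lasts 1/8 s, in which the tool goes at most 62.5 mm and 10.7 degrees, less where a joint would pass 70% of its speed; a pose out of reach is approached as far as the arm can. A call with a number of a shift or a turn outside -1 to 1 is refused whole. A call with a gripper value outside its range is refused whole. The fingers move at their own pace and stop on an object; the grip force is fixed at half the most. Time passes only in rows, so rows that do not move let the fingers close. It gives the time, the measured TCP pose, the force, the opening and the grip force at its end, in the units of the state.
- env.observe(): the state, without advancing time (a new reading comes with each control period).
- env.capture(name): name is "scene" or "side" or "wrist"; returns a dict with "pixels" (384x512x3 uint8, red, green, blue), "fx", "fy", "cx", "cy" (pixels), "extrinsics" (4x4, takes a point from camera to world coordinates). Camera axes: x right, y up, looking along -z (the intrinsics and any distortion apply to the point x, -y, -z); pixel columns grow to the right and rows downward; lengths in m; the calibration is good to about 2 mm. A picture is of the moment at which its call begins. There is no depth.
- env.job_done(): hands the job in; it is judged then, once.
The state is a dict: "t": time; "joint_pos": joint angles; "qd": joint speeds; "joint_torque": joint torques, N m; "position": TCP position; "ee_rot": TCP orientation; "ft_force": force on the tool from outside, world axes, zero at the start; "ft_torque": the same for the moment, N m; "width": finger opening in m; "grip_force": force on a finger pad.
Only numpy, scipy, OpenCV 4.12 (cv2) and the standard library are available. Lean on these libraries where they do the work, as an engineer would, in place of code of your own. Each camera call takes 0.05 s, during which the arm holds its last target. There are 200 camera calls.

TASK

Take the finished slide carrier out of the slide dryer (the low white hood) and lay it flat on the bare metal cooling plate, wholly on it and lengthways along it. Then fetch the waiting carrier, which sticks out from under the low shelf with its wide end towards you; put it down on the worktop where there is room, take it again by its tongue, and slide it into the dryer wide end first until it is fully home against the stop, tongue standing out of the mouth. Keep both carriers level with their slides up, and leave the beaker, bottle, tape roll and timer where they are.

Things in the scene. Friction and masses are not known exactly. Their poses are not given: they have to be found in the camera images.
- finished: The finished slide carrier: steel plate 160 long x 60 wide x 8 thick, 0.14 kg. A wide part (95 long, 60 wide, two glass slides on it) narrows with square shoulders to a tongue (65 long, 36 wide). Origin at the centre of its underside; x runs lengthways from the tongue to the wide end: wide part from x = -15 to +80 mm, tongue from x = -80 to -15 mm; z up (slides up).
- finished_center (a point): Centre of the finished carrier, half-way up (4 mm over its underside); axes as the carrier's. It starts in the dryer, at most 5 mm short of the stop, its tongue sticking out of the mouth.
- waiting: The waiting slide carrier: steel plate 160 long x 60 wide x 8 thick, 0.14 kg. A wide part (95 long, 60 wide, two glass slides on it) narrows with square shoulders to a tongue (65 long, 36 wide). Origin at the centre of its underside; x runs lengthways from the tongue to the wide end: wide part from x = -15 to +80 mm, tongue from x = -80 to -15 mm; z up (slides up).
- waiting_center (a point): Centre of the waiting carrier, half-way up (4 mm over its underside); axes as the carrier's. It starts flat on the worktop, half under the low shelf: the tongue is hidden under the shelf, and about 57 to 73 mm of the wide end stick out of the shelf's front, towards the robot.
- waiting_wide_end (a point): Middle of the wide end face of the waiting carrier (80 mm from its centre along its x), 4 mm over its underside; axes as the carrier's.
- dryer: Slide dryer, fixed: low white hood, 120 deep (x) x 112 wide (y) x 48 high. Origin at the centre of its underside on the worktop; x points from the mouth to the back. The mouth faces -x, roughly to the robot, is 72 wide between 20 mm side walls and goes from a metal floor, 6 mm above the worktop, up to z = 34 mm. Floor and hood both end in front at x = -60 mm.
- dryer_stop (a point): Middle of the foot of the dryer's back stop: 45 mm behind the dryer's origin, 6 mm up (floor level); axes as the dryer's. A carrier fully home touches the stop with its wide end, and its tongue then stands out 55 mm in front of the hood, 6 mm above the worktop.
- low_shelf: Low bench shelf, fixed: grey board on two side legs, 120 deep (x) x 140 wide (y) x 46 high; below it 36 mm clear height, 124 mm clear width, open at front and back. Origin at the centre of its footprint; x points from front to back, front at x = -60 mm. On the rear half of the board (x > 0) stand, fixed, a small bottle and a small beaker, up to 152 mm above the worktop.
- cool_plate: Cooling plate, fixed: bare aluminium plate, 210 long (x) x 120 wide (y) x 8 high. Origin at the centre of its underside; its top is 8 mm above the worktop.
- beaker_center (a point): Glass beaker, 57 diameter x 72 high, loose; point at its centre. Bystander.
- bottle_center (a point): Small bottle with a screw cap, 50 diameter x 106 high, loose; point at its centre. Bystander.
- tape_center (a point): Roll of tape lying flat, 96 diameter x 25 high, loose; point at its centre. Bystander.
- timer_center (a point): Lab timer lying flat, 62 x 72 x 20 high, loose; point at its centre. Bystander.

How it is judged:
On the way, in this order (a step that is already met when the one before it is completed fails the run):
1. the finished carrier lies released, flat and wholly on the cooling plate (x of finished_center in the frame of cool_plate between -0.024 and 0.024 m and y of finished_center in the frame of cool_plate between -0.027 and 0.027 m and angle between the x axis of finished_center and the x axis of cool_plate, either way round below 0.2 rad and angle between finished_center's own z axis and vertical below 0.06 rad and z of finished_center in the frame of cool_plate below 0.016 m and contact force between finished and the fingers below 0.05 N), for 0.2 s.
2. the waiting carrier lies flat on the worktop, released, clear of the low shelf (height (world z) of waiting_center below 0.007 m and angle between waiting_center's own z axis and vertical below 0.06 rad and contact force between waiting and the fingers below 0.05 N and horizontal distance between waiting_center and low_shelf above 0.11 m), for 0.1 s.
3. the waiting carrier is released, fully home in the dryer, wide end first (x of waiting_wide_end in the frame of dryer_stop between -0.008 and 0.004 m and y of waiting_wide_end in the frame of dryer_stop between -0.012 and 0.012 m and angle between the x axis of waiting_center and the x axis of dryer, either way round below 0.15 rad and angle between waiting_center's own z axis and vertical below 0.06 rad and z of waiting_wide_end in the frame of dryer_stop below 0.01 m and contact force between waiting and the fingers below 0.05 N), for 0.2 s.
At the end, for the whole second after the job is handed in: Finished carrier flat on the cooling plate, centre within 24 mm lengthways and 27 mm sideways of its middle, in line within 0.2 rad; waiting carrier flat in the dryer, its wide end within 8 mm of the stop, in line within 0.15 rad, tongue outside; both released and at rest (all of step 1 and all of step 3 and linear speed of each of finished, waiting below 0.02 m/s); the robot touches nothing.
It fails at once if a carrier is tipped more than 0.45 rad from level (angle between any of finished_center, waiting_center's own z axis and vertical above 0.45 rad).
It fails at once if the beaker, bottle, tape roll or timer is moved more than 25 mm (distance of any of beaker_center, bottle_center, tape_center, timer_center from where it was at the start of the episode above 0.025 m).
It also fails if it takes over 72 s, if anything falls off the work surface, if the arm or the gripper's body presses on something with over 40 N, if the wrist force passes 120 N, or if a joint passes its speed limit or range.

## Working session

There is one attempt and no reset: what is moved stays moved. The work goes in short steps, Python scripts to look and compute and a tool call to move; the robot and the scene stay as the last step left them, time stands still between calls to the robot, and variables do not carry over. Pictures are saved under pics/ and viewed, at most 10 in all, crops included, and the job is handed in when it is done.

Besides the shell and the picture viewer there is one more tool, called after "Emit:" as name(argument=value, ...) on one line, values as JSON. carry_out: Moves the arm, as the interface text tells. Shift numbers are shares of 30 mm and turn numbers shares of 360 degrees, none past 1 either way. Its arguments: {"type":"object","properties":{"motion":{"type":"string"}},"required":["motion"]}

```bash
mkdir -p pics; ls; cat > h.py <<'E'
import numpy as np,cv2,json
from rig import env
def cap(n,f):
    c=env.capture(n);cv2.imwrite('pics/'+f+'.png',c['pixels'][:,:,::-1])
    np.savez('pics/'+f+'.npz',**{k:np.array(v) for k,v in c.items()});return c
def ray(f,u,v,z):
    c=np.load('pics/'+f+'.npz');E=c['extrinsics']
    d=E[:3,:3]@np.array([(u-c['cx'])/c['fx'],-(v-c['cy'])/c['fy'],-1]);o=E[:3,3]
    return o+d*(z-o[2])/d[2]
def proj(f,p):
    c=np.load('pics/'+f+'.npz');E=c['extrinsics'];q=E[:3,:3].T@(np.array(p)-E[:3,3])
    return np.array([c['cx']-c['fx']*q[0]/q[2],c['cy']+c['fy']*q[1]/q[2]])
E
python3 - <<'E'
from h import *
for n in ['scene','side']:
    c=cap(n,n+'0');print(n,c['fx'],c['cx'],np.round(c['extrinsics'],3).tolist(),[k for k in c])
print(env.observe())
a=cv2.imread('pics/scene0.png');b=cv2.imread('pics/side0.png')
cv2.imwrite('pics/s0b.png',cv2.resize(a,(800,600),interpolation=cv2.INTER_CUBIC))
cv2.imwrite('pics/d0b.png',cv2.resize(b,(800,600),interpolation=cv2.INTER_CUBIC))
E
```

```text
pics
scene 383.503569345192 255.7126491328237 [[-0.642, 0.563, -0.519, -0.082], [-0.766, -0.471, 0.437, 0.533], [0.001, 0.679, 0.734, 0.91], [0.0, 0.0, 0.0, 1.0]] ['pixels', 'fx', 'fy', 'cx', 'cy', 'extrinsics']
side 491.1687594896148 258.6151019962169 [[-0.97, 0.161, -0.181, 0.242], [-0.243, -0.643, 0.726, 1.127], [0.001, 0.748, 0.663, 1.076], [0.0, 0.0, 0.0, 1.0]] ['pixels', 'fx', 'fy', 'cx', 'cy', 'extrinsics']
{'t': 0.1, 'joint_pos': array([-1.35922556e+00,  3.26834430e-01, -1.93457815e-01,  1.05199609e+00,
       -4.17308400e-05,  1.43662607e+00]), 'qd': array([-4.85467776e-04, -1.30828142e-03,  3.46417797e-03, -7.67429271e-04,
       -6.87492144e-04,  9.76785100e-05]), 'joint_torque': array([ 9.20575803e-04, -4.44239473e+01,  2.63038105e+01,  7.88168603e-03,
       -1.88923118e-04, -5.67258624e-06]), 'position': array([ 0.18629903, -0.51695129,  0.23060927]), 'ee_rot': array([ 9.85094790e-01,  1.72010749e-01, -4.97131660e-05, -7.44639024e-04]), 'ft_force': array([-0.02501506,  0.18695496,  0.33722709]), 'ft_torque': array([ 0.02466396, -0.06066531,  0.01115546]), 'grip_force': 0.0, 'width': 0.08508227631039463}
```

View pics/s0b.png

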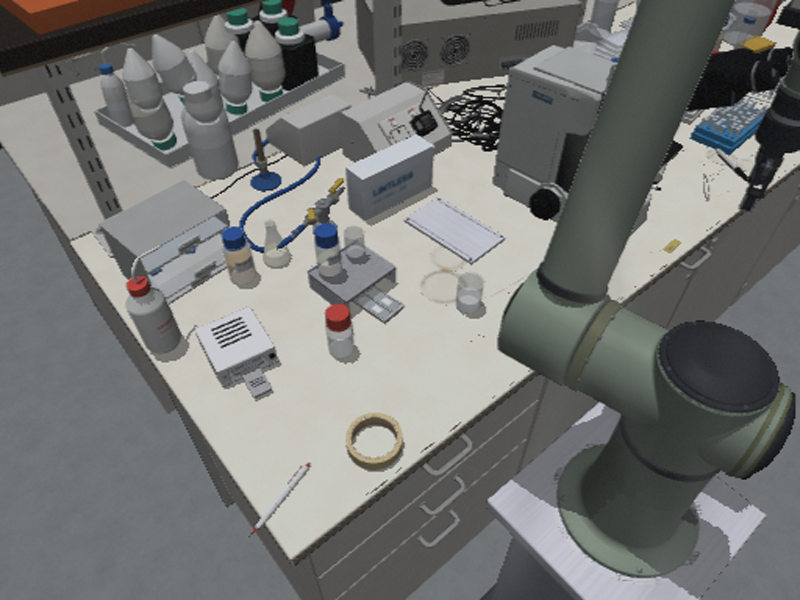

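View pics/d0b.png

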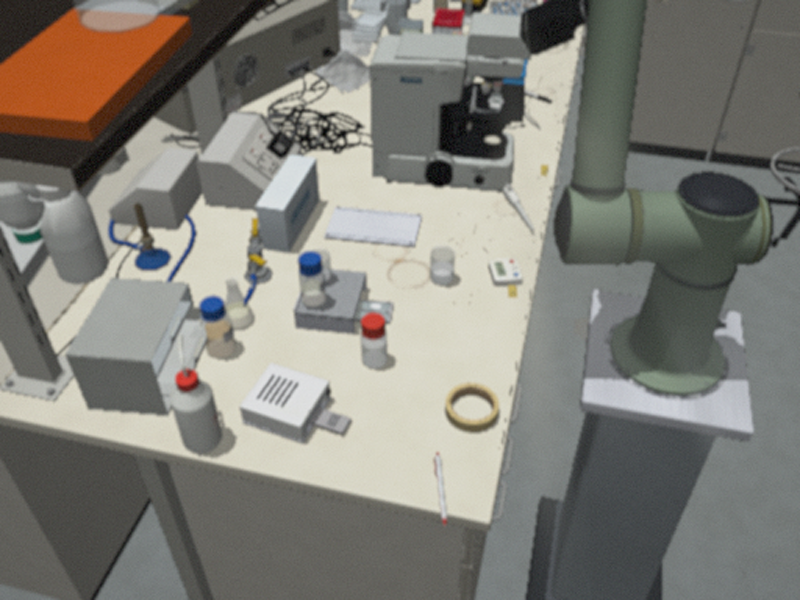

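Scene picture: the dryer is at (235,345) with the finished tongue at (260,385). The shelf is at (352,275) with the waiting carrier at (380,303). The cooling plate is at (455,230), bottle (340,335), beaker (470,292), tape (375,440). The side picture shows the same, plus the timer at (505,272). I'll zoom in to pick corners.

```bash
python3 - <<'E'
import cv2
def crop(f,u,v,w,h,s,o):
    a=cv2.imread(f'pics/{f}.png')[v:v+h,u:u+w];cv2.imwrite(f'pics/{o}.png',cv2.resize(a,None,fx=s,fy=s,interpolation=cv2.INTER_CUBIC))
crop('side0',150,125,145,165,3.6,'side0c') if 0 else crop('side0',150,125,150,160,3.75,'side0c')
crop('scene0',120,120,210,140,3.75,'scene0c')
E
```

```text
(no output)
```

View pics/side0c.png

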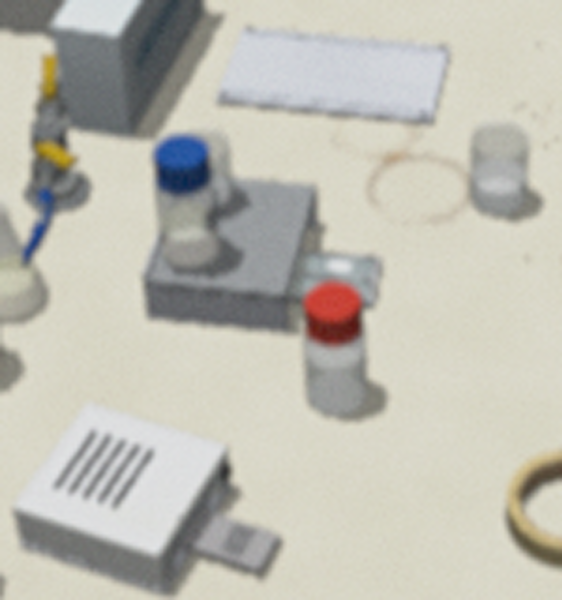

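View pics/scene0c.png

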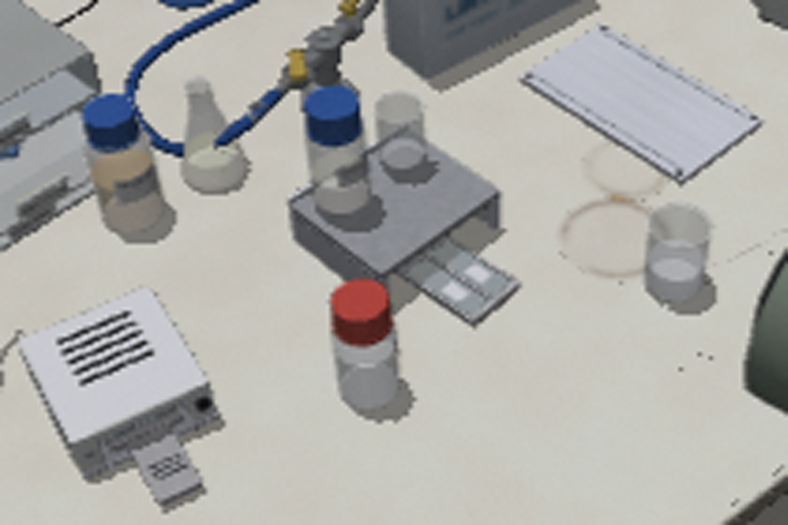

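```bash
cat > fit.py <<'E'
from h import *
from scipy.optimize import least_squares
S=lambda u,v:('scene0',120+u/3.75,120+v/3.75); D=lambda u,v:('side0',150+u/3.75,125+v/3.75)
def fit(name,z,obs,x0):
    def r(p,full=False):
        c,s=np.cos(p[2]),np.sin(p[2]);o=[]
        for (f,u,v),(x,y) in obs: o+=list(proj(f,[p[0]+c*x-s*y,p[1]+s*x+c*y,z])-[u,v])
        return o
    q=least_squares(r,x0,loss='soft_l1');print(name,np.round(q.x,4),'res px',np.round(r(q.x),1));return q.x
fit('dryer',.048,[(S(75,445),(-.06,.056)),(S(213,390),(-.06,-.056)),(S(20,342),(.06,.056)),(S(150,290),(.06,-.056)),
 (D(163,555),(-.06,.056)),(D(230,455),(-.06,-.056)),(D(18,510),(.06,.056)),(D(92,407),(.06,-.056))],[.5,.3,.3])
fit('shelf',.046,[(S(378,277),(-.06,.07)),(S(498,190),(-.06,-.07)),(S(290,203),(.06,.07)),(S(410,130),(.06,-.07)),
 (D(285,293),(-.06,.07)),(D(317,187),(-.06,-.07)),(D(148,280),(.06,.07))],[.5,0,0])
fit('plate',.008,[(S(523,77),(.105,.06)),(S(602,28),(.105,-.06)),(S(682,182),(-.105,.06)),(S(760,122),(-.105,-.06)),
 (D(248,30),(.105,-.06)),(D(447,45),(-.105,-.06)),(D(433,120),(-.105,.06)),(D(220,102),(.105,.06))],[.5,-.2,0])
print('wait',[np.round(ray(*t,.008),4) for t in (S(478,322),S(520,285),D(372,303),D(380,258))])
print('wait edges',[np.round(ray(*t,.008),4) for t in (S(400,275),S(440,240))])
print('fin',[np.round(ray(*t,.014),4) for t in (S(163,500),S(203,485),D(262,570),D(280,540))])
print('bottle',ray(*S(361,297),.106),ray(*D(333,297),.106));print('beaker',ray(*S(680,222),.072),ray(*D(501,137),.072))
T=lambda u,v,f:(f,u/1.5625,v/1.5625)
print('tape',ray(*T(375,440,'scene0'),.012),ray(*T(472,405,'side0'),.02));print('timer',ray(*T(505,272,'side0'),.02))
E
python3 fit.py
```

```text
dryer [ 0.6539  0.3155 -0.1393] res px [-1.5  0.9 -0.8 -1.4 -1.4  0.  -0.2 -1.   0.9  0.7  1.7 -2.3 -0.1 -0.6
  0.6 -1.4]
shelf [0.6631 0.0367 0.0857] res px [ 0.2 -0.4  0.6  0.5 -1.1 -0.1 -0.8 -1.   0.8  0.6  1.2 -0.5 -1.  -0.2]
plate [ 0.6533 -0.2474  0.0874] res px [-1.6  0.2 -0.5 -1.  -0.2  0.2  0.9 -0.3 -0.5 -0.8  2.1  0.4  1.1  0.3
 -0.5 -0.7]
wait [array([0.5321, 0.0503, 0.008 ]), array([ 0.5415, -0.0033,  0.008 ]), array([0.5396, 0.0554, 0.008 ]), array([ 5.472e-01, -1.000e-04,  8.000e-03])]
wait edges [array([0.616 , 0.0679, 0.008 ]), array([0.6269, 0.016 , 0.008 ])]
fin [array([0.5425, 0.3426, 0.014 ]), array([0.535 , 0.3128, 0.014 ]), array([0.5437, 0.3483, 0.014 ]), array([0.5391, 0.319 , 0.014 ])]
bottle [0.54097686 0.15445792 0.106     ] [0.54283298 0.15453799 0.106     ]
beaker [ 0.46634928 -0.11134322  0.072     ] [ 0.46626325 -0.10919708  0.072     ]
tape [0.33779187 0.2336533  0.012     ] [0.33910504 0.23834552 0.02      ]
timer [ 0.33609729 -0.1398633   0.02      ]
```

Emit:
carry_out(motion="0 0 -0.0282 0 0 0 -1;0 0 -0.0282 0 0 0 -1;0 0 -0.0282 0 0 0 -1;0 0 -0.0282 0 0 0 -1;0 0 -0.0282 0 0 0 -1;0 0 -0.0282 0 0 0 -1;0 0 -0.0282 0 0 0 -1;0 0 -0.0282 0 0 0 -1;0 0 -0.0282 0 0 0 -1;0 0 -0.0282 0 0 0 -1;0 0 -0.0282 0 0 0 -1;0 0 -0.0282 0 0 0 -1;0 0 -0.0282 0 0 0 -1;0 0 -0.0282 0 0 0 -1;0 0 -0.0282 0 0 0 -1;0 0 0 0 0 0 -1")

```text
t: 2.1
position: [0.1864, -0.5171, 0.2309]
ee_rot: [0.07, 0.998, 0.0, -0.0]
ft_force: [-0.8, -1.2, 0.7]
width: 0.0858
grip_force: 0.0
```

```bash
cat > go.py <<'E'
import sys
from h import *
from scipy.spatial.transform import Rotation as R
def to(x,y,z,yaw=None):
    s=env.observe();r=R.from_quat(s['ee_rot']);M=r.as_matrix();p=s['position']
    phi=np.arctan2(M[1,0],M[0,0]);d=M.T@(np.array([x,y,z])-p)/.03
    print('t',round(s['t'],2),'p',np.round(p,4),'phi',round(phi,4),'tilt',np.round(M[:2,2],4),'w',round(s['width'],4),'units',np.round(d,2))
    if yaw is not None:
        w=(yaw-phi+np.pi)%(2*np.pi)-np.pi;print('rz total',round(-w/2/np.pi,4))
        c,s_=np.cos(yaw),np.sin(yaw);e=np.array([x,y,z])-p
        print('units after turn',np.round(np.array([c*e[0]+s_*e[1],s_*e[0]-c*e[1],-e[2]])/.03,2))
if __name__=='__main__': to(*map(float,sys.argv[1:]))
E
python3 go.py .565 .328 .15 3.003
```

```text
t 2.1 p [ 0.1864 -0.5171  0.2309] phi 3.0015 tilt [-0.0002  0.0009] w 0.0858 units [-8.56 29.66  2.72]
rz total -0.0002
units after turn [-8.61 29.65  2.7 ]
```

Emit:
carry_out(motion="0 0 0 -0.286 0.988 0 -1;0 0 0 -0.286 0.988 0 -1;0 0 0 -0.286 0.988 0 -1;0 0 0 -0.286 0.988 0 -1;0 0 0 -0.286 0.988 0 -1;0 0 0 -0.286 0.988 0 -1;0 0 0 -0.286 0.988 0 -1;0 0 0 -0.286 0.988 0 -1;0 0 0 -0.286 0.988 0 -1;0 0 0 -0.286 0.988 0 -1;0 0 0 -0.286 0.988 0 -1;0 0 0 -0.286 0.988 0 -1;0 0 0 -0.286 0.988 0 -1;0 0 0 -0.286 0.988 0 -1;0 0 0 -0.286 0.988 0 -1")

```text
t: 3.98
position: [0.3753, -0.0938, 0.2313]
ee_rot: [0.071, 0.997, -0.0, 0.0]
ft_force: [-0.6, 0.1, -0.7]
width: 0.0856
grip_force: 0.0
```

Emit:
carry_out(motion="0 0 0 -0.286 0.988 0.18 -1;0 0 0 -0.286 0.988 0.18 -1;0 0 0 -0.286 0.988 0.18 -1;0 0 0 -0.286 0.988 0.18 -1;0 0 0 -0.286 0.988 0.18 -1;0 0 0 -0.286 0.988 0.18 -1;0 0 0 -0.286 0.988 0.18 -1;0 0 0 -0.286 0.988 0.18 -1;0 0 0 -0.286 0.988 0.18 -1;0 0 0 -0.286 0.988 0.18 -1;0 0 0 -0.286 0.988 0.18 -1;0 0 0 -0.286 0.988 0.18 -1;0 0 0 -0.286 0.988 0.18 -1;0 0 0 -0.286 0.988 0.18 -1;0 0 0 -0.286 0.988 0.18 -1;0 0 0 0 0 0 -1;0 0 0 0 0 0 -1")

```text
t: 6.1
position: [0.5632, 0.3274, 0.1499]
ee_rot: [0.07, 0.998, -0.0, -0.0]
ft_force: [0.5, -0.1, -0.8]
width: 0.0856
grip_force: 0.0
```

```bash
python3 - <<'E'
from h import *
import go
go.to(.565,.328,.003,3.003)
cap('wrist','w1');a=cv2.imread('pics/w1.png');a=cv2.resize(a,(800,600))
E
```

```text
t 6.1 p [0.5632 0.3274 0.1499] phi 3.0021 tilt [-0.001  -0.0008] w 0.0856 units [-0.06  0.03  4.89]
rz total -0.0001
units after turn [-0.06  0.03  4.9 ]
```

View pics/w1.png

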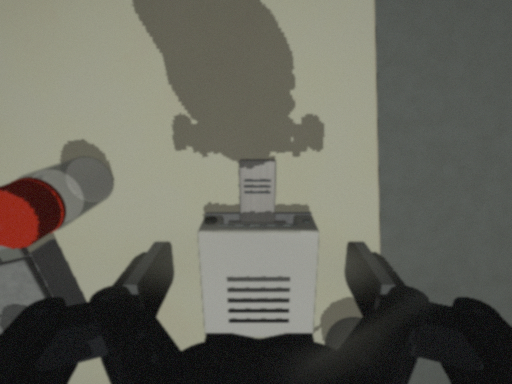

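The wrist picture shows the tongue end at (240..275,158) and the hood's front edge at (200..318,230), both in line with the tool.

```bash
python3 - <<'E'
from h import *
print([np.round(ray('w1',u,v,z),4) for u,v,z in [(239,159,.014),(275,159,.014),(275,212,.014),(240,212,.014),(199,230,.048),(319,230,.048),(205,334,.048),(315,334,.048)]])
E
```

```text
[array([0.5393, 0.3106, 0.014 ]), array([0.5441, 0.3446, 0.014 ]), array([0.5978, 0.3379, 0.014 ]), array([0.5929, 0.303 , 0.014 ]), array([0.592 , 0.2679, 0.048 ]), array([0.6069, 0.3749, 0.048 ]), array([0.7062, 0.2511, 0.048 ]), array([0.7217, 0.3618, 0.048 ])]
```

Emit:
carry_out(motion="0 0 -0.001 -0.12 -0.08 0 -1;0 0 0 0 0 0.6 -1;0 0 0 0 0 0.6 -1;0 0 0 0 0 0.6 -1;0 0 0 0 0 0.6 -1;0 0 0 0 0 0.6 -1;0 0 0 0 0 0.6 -1;0 0 0 0 0 0.6 -1;0 0 0 0 0 0.4 -1;0 0 0 0 0 0.25 -1;0 0 0 0 0 0 -1;0 0 0 0 0 0 0.3;0 0 0 0 0 0 1;0 0 0 0 0 0 1;0 0 0 0 0 0 1;0 0 0 0 0 0 1;0 0 0 0 0 0 1;0 0 0 0 0 0 1")

```text
t: 8.4
position: [0.5672, 0.3251, 0.0052]
ee_rot: [0.066, 0.998, 0.0, 0.0]
ft_force: [-1.5, -0.5, 4.9]
width: 0.0341
grip_force: 62.4
```

Emit:
carry_out(motion="0 0 0 0 0 -0.1 1;0 0 0 0 0 -0.1 1;0 0 0 0.3 0 0 1;0 0 0 0.4 0 0 1;0 0 0 0.4 0 0 1;0 0 0 0.4 0 0 1;0 0 0 0.4 0 0 1;0 0 0 0.4 0 0 1;0 0 0 0.4 0 0 1;0 0 0 0.4 0 0 1;0 0 0 0.4 0 0 1;0 0 0 0.4 0 0 1;0 0 0 0.4 0 0 1;0 0 0 0 0 0 1")

```text
t: 10.15
position: [0.4378, 0.3419, 0.0107]
ee_rot: [0.065, 0.998, -0.0, -0.0]
ft_force: [0.5, 0.3, -1.5]
width: 0.0341
grip_force: 61.7
```

```bash
python3 - <<'E'
from h import *
import go
go.to(.42,.34,.16,3.229); cap('wrist','w2')
E
```

```text
t 10.15 p [0.4378 0.3419 0.0107] phi 3.0108 tilt [-0.0008 -0.0005] w 0.0341 units [ 0.58 -0.14 -4.98]
rz total -0.0347
units after turn [ 0.6  -0.01 -4.98]
```

View pics/w2.png

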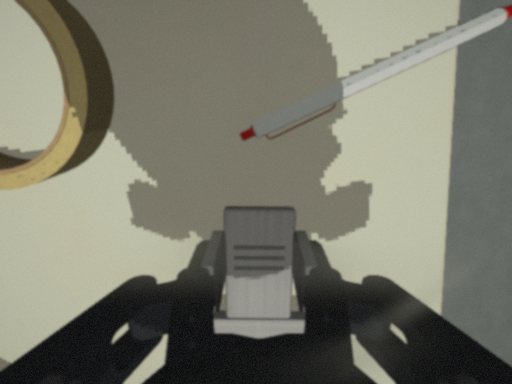

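Emit:
carry_out(motion="0 0 0 0 0 -0.5 1;0 0 0 0 0 -0.8 1;0 0 0 0 0 -0.8 1;0 0 0 0 0 -0.8 1;0 0 0 0 0 -0.8 1;0 0 0 0 0 -0.8 1;0 0 0 0 0 -0.5 1;0 0 -0.012 0 0 0 1;0 0 -0.012 0 0 0 1;0 0 -0.0107 0 0 0 1;0 0 0 0 0 0 1")

```text
t: 11.58
position: [0.4392, 0.3418, 0.161]
ee_rot: [-0.043, 0.999, -0.0, 0.0]
ft_force: [0.1, 0.6, -0.3]
width: 0.034
grip_force: 61.7
```

Emit:
carry_out(motion="0 0 0 0.04 -0.5 0 1;0 0 0 0.08 -0.9 0 1;0 0 0 0.08 -0.9 0 1;0 0 0 0.08 -0.9 0 1;0 0 0 0.08 -0.9 0 1;0 0 0 0.08 -0.9 0 1;0 0 0 0.08 -0.9 0 1;0 0 0 0.08 -0.9 0 1;0 0 0 0.08 -0.9 0 1;0 0 0 0.08 -0.9 0 1;0 0 0 0.08 -0.9 0 1;0 0 0 0.08 -0.9 0 1;0 0 0 0.08 -0.9 0 1;0 0 0 0.08 -0.9 0 1;0 0 0 0.08 -0.9 0 1;0 0 0 0.08 -0.9 0 1;0 0 0 0.08 -0.9 0 1;0 0 0 0.08 -0.9 0 1;0 0 0 0.08 -0.9 0 1;0 0 0 0.08 -0.9 0 1")

```text
t: 14.08
position: [0.437, -0.1895, 0.1609]
ee_rot: [-0.042, 0.999, -0.0, -0.0]
ft_force: [1.1, 0.1, -1.3]
width: 0.034
grip_force: 61.7
```

```bash
python3 - <<'E'
from h import *
import go
go.to(.5985,-.252,.0075,3.229)
print(ray('w2',225,208,.0195),ray('w2',295,208,.0195))
E
```

```text
t 14.07 p [ 0.437  -0.1895  0.1609] phi -3.0568 tilt [-0.0004 -0.0005] w 0.034 units [-5.19 -2.53  5.11]
rz total -0.0004
units after turn [-5.18 -2.54  5.11]
[0.409422   0.32831869 0.0195    ] [0.41377964 0.3615961  0.0195    ]
```

Emit:
carry_out(motion="0 0 0 -0.85 -0.4 0 1;0 0 0 -0.88 -0.42 0 1;0 0 0 -0.88 -0.42 0 1;0 0 0 -0.88 -0.42 0 1;0 0 0 -0.88 -0.42 0 1;0 0 0 -0.85 -0.42 0 1;0 0 0 0 0 0 1;0 0 0 0 0 0.6 1;0 0 0 0 0 0.7 1;0 0 0 0 0 0.7 1;0 0 0 0 0 0.7 1;0 0 0 0 0 0.7 1;0 0 0 0 0 0.7 1;0 0 0 0 0 0.5 1;0 0 0 0 0 0.2 1;0 0 0 0 0 0.1 1;0 0 0 0 0 0.08 1;0 0 0 0 0 0.05 1;0 0 0 0 0 0.05 1;0 0 0 0 0 0 1")

```text
t: 16.58
position: [0.6006, -0.2494, 0.0085]
ee_rot: [-0.043, 0.999, -0.0, 0.0]
ft_force: [-0.3, 0.1, -1.0]
width: 0.0339
grip_force: 61.7
```

```bash
python3 go.py .5995 -.252 .0075 3.229
```

```text
t 16.57 p [ 0.6006 -0.2494  0.0085] phi -3.0553 tilt [ 0.0003 -0.0002] w 0.0339 units [ 0.04 -0.08  0.03]
rz total -0.0002
units after turn [ 0.04 -0.08  0.03]
```

Emit:
carry_out(motion="0 0 0 0 0 0.04 1;0 0 0 0 0 0 1;0 0 0 0 0 0 0.2;0 0 0 0 0 0 -0.3;0 0 0 0 0 0 -1;0 0 0 0 0 0 -1;0 0 0 0 0 0 -1;0 0 0 0 0 -0.3 -1;0 0 0 0 0 -0.6 -1;0 0 0 0 0 -0.8 -1;0 0 0 0 0 -0.8 -1;0 0 0 0 0 -0.8 -1;0 0 0 0 0 -0.8 -1;0 0 0 0 0 -0.8 -1;0 0 0 0 0 -0.5 -1;0 0 0 0 0 0 -1")

```text
t: 18.58
position: [0.6013, -0.2498, 0.1712]
ee_rot: [-0.043, 0.999, -0.001, 0.001]
ft_force: [0.5, 0.6, 0.2]
width: 0.0855
grip_force: 0.0
```

```bash
python3 - <<'E'
from h import *
import go
go.to(.5,.025,.16,3.34)
cap('side','sd1');cap('wrist','w3')
a=cv2.imread('pics/sd1.png')[115:215,180:320];a=cv2.resize(a,None,fx=4,fy=4,interpolation=cv2.INTER_CUBIC)
b=cv2.imread('pics/w3.png');b=cv2.resize(b,(240,180))
c=np.zeros((580,560,3),np.uint8);c[:400]=a;c[400:,:240]=b;cv2.imwrite('pics/v6.png',c)
E
```

```text
t 18.57 p [ 0.6013 -0.2498  0.1712] phi -3.0553 tilt [ 0.0029 -0.0016] w 0.0855 units [2.58 9.42 0.35]
rz total -0.0178
units after turn [1.51 9.65 0.37]
```

View pics/v6.png

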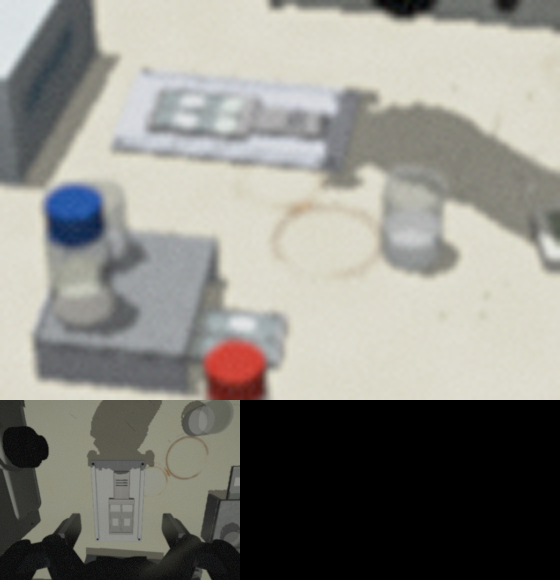

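The finished carrier lies centred on the plate (from (155,110) to (325,122) in the crop), well inside the plate's edges. Next is the waiting carrier.

Emit:
carry_out(motion="0 0 -0.0178 0 0 0 -1;0 0 0 -0.065 0.938 0 -1;0 0 0 -0.065 0.938 0 -1;0 0 0 -0.065 0.938 0 -1;0 0 0 -0.065 0.938 0 -1;0 0 0 -0.065 0.938 0 -1;0 0 0 -0.065 0.938 0 -1;0 0 0 -0.065 0.938 0 -1;0 0 0 -0.065 0.938 0 -1;0 0 0 -0.065 0.938 0.2 -1;0 0 0 -0.065 0.938 0.2 -1;0 0 0 0 0 0 -1;0 0 0 0 0 0 -1")

```text
t: 20.3
position: [0.5639, 0.03, 0.1566]
ee_rot: [-0.099, 0.995, -0.0, -0.001]
ft_force: [-0.3, 0.0, 0.3]
width: 0.0853
grip_force: 0.0
```

```bash
python3 - <<'E'
from h import *
import go
go.to(.572,.032,.003,3.34); cap('wrist','w4')
E
```

```text
t 20.3 p [0.5639 0.03   0.1566] phi -2.9435 tilt [-0.001  -0.0004] w 0.0853 units [-0.28  0.01  5.12]
rz total -0.0
units after turn [-0.28  0.01  5.12]
```

View pics/w4.png

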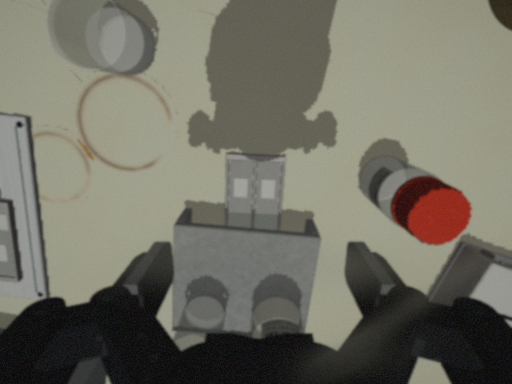

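The wide end's corners are at (227,154) and (284,157), and the carrier's sides meet the shelf front at about (227,222) and (281,228).

```bash
python3 - <<'E'
from h import *
P=[ray('w4',u,v,z) for u,v,z in [(227,154,.008),(285,156,.008),(227,222,.008),(282,228,.008),(175,228,.046),(319,238,.046)]]
print(np.round(P,4));a=P[3]-P[1];b=P[2]-P[0];c=P[1]-P[0]
print(np.arctan2(a[1],a[0]),np.arctan2(b[1],b[0]),np.arctan2(-c[0],c[1]),np.linalg.norm(c))
E
```

```text
[[ 0.5467 -0.0062  0.008 ]
 [ 0.5373  0.0506  0.008 ]
 [ 0.6187  0.0059  0.008 ]
 [ 0.614   0.0648  0.008 ]
 [ 0.6172 -0.0394  0.046 ]
 [ 0.6007  0.0946  0.046 ]]
0.18342931187578498 0.16669601148593727 0.16373629372998885 0.05757719573613167
```

Emit:
carry_out(motion="0 0 0.0045 0 0 0 -1;0 0 0 -0.5 -0.13 0 -1;0 0 0 0 0 0 -1;0 0 0 0 0 0.6 -1;0 0 0 0 0 0.7 -1;0 0 0 0 0 0.7 -1;0 0 0 0 0 0.7 -1;0 0 0 0 0 0.7 -1;0 0 0 0 0 0.7 -1;0 0 0 0 0 0.6 -1;0 0 0 0 0 0.35 -1;0 0 0 0 0 0.2 -1;0 0 0 0 0 0 -1;0 0 0 0 0 0 -0.5;0 0 0 0 0 0 0;0 0 0 0 0 0 0;0 0 0 0 0 0 0;0 0 0 0 0 0 0")

```text
t: 22.6
position: [0.5803, 0.029, 0.0012]
ee_rot: [-0.085, 0.996, -0.0, 0.001]
ft_force: [-1.5, -0.6, 7.6]
width: 0.057
grip_force: 62.0
```

```bash
python3 go.py .5795 .0286 -.002 3.312
```

```text
t 22.6 p [0.5803 0.029  0.0012] phi -2.972 tilt [ 0.0017 -0.0003] w 0.057 units [ 0.03 -0.01  0.11]
rz total -0.0001
units after turn [ 0.03 -0.01  0.11]
```

Emit:
carry_out(motion="0 0 0 0 0 -0.12 1;0 0 0 0 0 -0.13 1;0 0 0 0.3 0 0 1;0 0 0 0.4 0 0 1;0 0 0 0.4 0 0 1;0 0 0 0.4 0 0 1;0 0 0 0.4 0 0 1;0 0 0 0.4 0 0 1;0 0 0 0.4 0 0 1;0 0 0 0.4 0 0 1;0 0 0 0.4 0 0 1;0 0 0 0.3 0 0 1;0 0 0 0 0 0 1;0 0 0 0 0 -0.4 1;0 0 0 0 0 -0.4 1;0 0 0 0 0 0 1")

```text
t: 24.6
position: [0.4689, 0.0097, 0.0326]
ee_rot: [-0.085, 0.996, -0.0, 0.002]
ft_force: [0.3, 0.3, -1.7]
width: 0.0565
grip_force: 63.9
```

```bash
python3 - <<'E'
from h import *
import go
go.to(.439,.044,.16,5.9)
cap('side','sd2');cap('scene','sc2')
f=lambda n,u,v,w,h,s:cv2.resize(cv2.imread(f'pics/{n}.png')[v:v+h,u:u+w],None,fx=s,fy=s,interpolation=cv2.INTER_CUBIC)
cv2.imwrite('pics/v8.png',np.hstack([f('sd2',190,110,130,150,3),f('sc2',200,110,130,150,3)]))
E
```

```text
t 24.6 p [0.4689 0.0097 0.0326] phi -2.9715 tilt [ 0.0032 -0.0004] w 0.0565 units [ 0.78  1.29 -4.25]
rz total -0.4119
units after turn [-1.35 -0.69 -4.25]
```

View pics/v8.png

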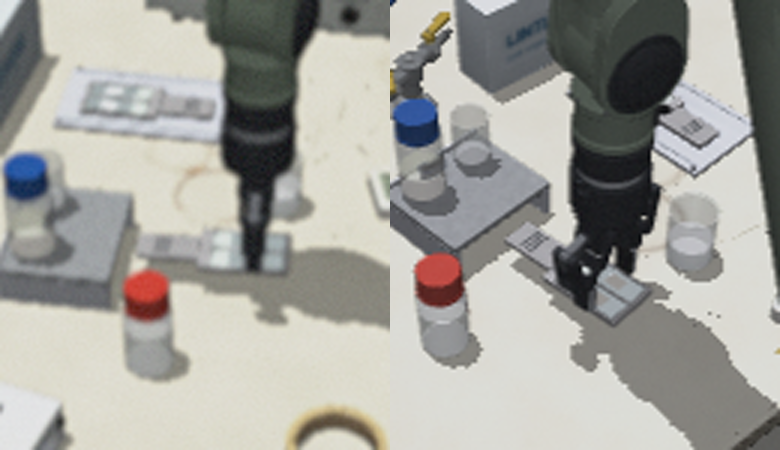

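The waiting carrier is held level and clear of the shelf, its tongue end at (140,245) in the left half of the picture.

Emit:
carry_out(motion="0 0 0 0 0 -0.6 1;0 0 0 0 0 -0.75 1;0 0 0 0 0 -0.8 1;0 0 0 0 0 -0.8 1;0 0 0 0 0 -0.8 1;0 0 0 0 0 -0.5 1;0 0 -0.02 0 0 0 1;0 0 -0.025 0 0 0 1;0 0 -0.025 0 0 0 1;0 0 -0.025 0 0 0 1;0 0 -0.025 0 0 0 1;0 0 -0.025 0 0 0 1;0 0 -0.025 0 0 0 1;0 0 -0.025 0 0 0 1;0 0 -0.025 0 0 0 1;0 0 -0.025 0 0 0 1;0 0 -0.025 0 0 0 1;0 0 -0.025 0 0 0 1;0 0 -0.025 0 0 0 1;0 0 -0.025 0 0 0 1")

```text
t: 27.2
position: [0.4669, 0.0098, 0.1582]
ee_rot: [0.921, -0.389, -0.0, 0.0]
ft_force: [0.1, -0.1, -1.8]
width: 0.0566
grip_force: 64.1
```

Emit:
carry_out(motion="0 0 -0.025 0 0 0 1;0 0 -0.025 0 0 0 1;0 0 -0.017 0 0 0 1;0 0 0 0 0 0 1;0 0 0 -0.4 -0.2 0 1;0 0 0 -0.5 -0.25 0 1;0 0 0 -0.45 -0.24 0 1;0 0 0 0 0 0 1")

```text
t: 28.2
position: [0.4362, 0.0452, 0.1587]
ee_rot: [0.982, -0.189, -0.0, 0.0]
ft_force: [0.1, -0.5, -1.3]
width: 0.0568
grip_force: 64.1
```

```bash
python3 go.py .439 .044 .002 5.9
```

```text
t 28.2 p [0.4362 0.0452 0.1587] phi -0.3812 tilt [-0.0006  0.    ] w 0.0568 units [0.11 0.   5.22]
rz total 0.0003
units after turn [0.1  0.   5.22]
```

Emit:
carry_out(motion="0 0 0 0 0 0.6 1;0 0 0 0 0 0.7 1;0 0 0 0 0 0.7 1;0 0 0 0 0 0.7 1;0 0 0 0 0 0.7 1;0 0 0 0 0 0.7 1;0 0 0 0 0 0.6 1;0 0 0 0 0 0.3 1;0 0 0 0 0 0.1 1;0 0 0 0 0 0.08 1;0 0 0 0 0 0.05 1;0 0 0 0 0 0 1")

```text
t: 29.7
position: [0.4378, 0.0441, 0.0021]
ee_rot: [0.982, -0.19, 0.0, -0.0]
ft_force: [-0.7, -1.0, -1.1]
width: 0.0568
grip_force: 64.2
```

Emit:
carry_out(motion="0 0 0 0 0 0.01 -0.3;0 0 0 0 0 0 -0.6;0 0 0 0 0 0 -1;0 0 0 0 0 0 -1;0 0 0 0 0 -0.3 -1;0 0 0 0 0 -0.6 -1;0 0 0 0 0 -0.8 -1;0 0 0 0 0 -0.8 -1;0 0 0 0 0 -0.8 -1;0 0 0 0 0 -0.8 -1;0 0 0 0 0 -0.6 -1;0 0 0 0 0 -0.4 -1")

```text
t: 31.2
position: [0.4377, 0.0441, 0.1559]
ee_rot: [0.982, -0.19, 0.001, -0.0]
ft_force: [0.6, 0.0, -0.5]
width: 0.0853
grip_force: 0.0
```

```bash
python3 go.py .348 .0805 .154 5.9
```

```text
t 31.2 p [0.4377 0.0441 0.1559] phi -0.383 tilt [ 0.0015 -0.0001] w 0.0853 units [-3.23 -0.01  0.06]
rz total 0.0
units after turn [-3.23 -0.01  0.06]
```

Emit:
carry_out(motion="0 0 0 -0.6 0 0 -1;0 0 0 -0.7 0 0 -1;0 0 0 -0.7 0 0 -1;0 0 0 -0.7 0 0 -1;0 0 0 -0.5 0 0 -1;0 0 0 0 0 0 -1;0 0 0 0 0 0.6 -1;0 0 0 0 0 0.7 -1;0 0 0 0 0 0.7 -1;0 0 0 0 0 0.7 -1;0 0 0 0 0 0.7 -1;0 0 0 0 0 0.7 -1;0 0 0 0 0 0.6 -1;0 0 0 0 0 0.3 -1;0 0 0 0 0 0.13 -1;0 0 0 0 0 0 -1")

```text
t: 33.2
position: [0.3487, 0.08, 0.0007]
ee_rot: [0.982, -0.19, 0.0, -0.0]
ft_force: [0.6, -0.2, -0.4]
width: 0.0856
grip_force: 0.0
```

Emit:
carry_out(motion="0 0 0 0 0 0 0;0 0 0 0 0 0 0.6;0 0 0 0 0 0 1;0 0 0 0 0 0 1;0 0 0 0 0 0 1;0 0 0 0 0 0 1")

```text
t: 33.95
position: [0.3487, 0.0801, 0.0012]
ee_rot: [0.982, -0.19, 0.0, -0.0]
ft_force: [-2.1, 0.1, 10.9]
width: 0.034
grip_force: 58.6
```

```bash
python3 go.py .4505 .3425 .13 6.148
```

```text
t 33.95 p [0.3487 0.0801 0.0012] phi -0.383 tilt [0.0009 0.0002] w 0.034 units [-0.12 -9.38 -4.29]
rz total -0.0394
units after turn [ 2.18 -9.12 -4.29]
```

Emit:
carry_out(motion="0 0 0 0 0 -0.5 1;0 0 0 0 0 -0.8 1;0 0 0 0 0 -0.8 1;0 0 0 0 0 -0.8 1;0 0 0 0 0 -0.8 1;0 0 0 0 0 -0.7 1;0 0 -0.013 0 0 0 1;0 0 -0.014 0 0 0 1;0 0 -0.0124 0 0 0 1;0 0 0 0.15 -0.7 0 1;0 0 0 0.16 -0.85 0 1;0 0 0 0.16 -0.85 0 1;0 0 0 0.16 -0.85 0 1;0 0 0 0.16 -0.85 0 1;0 0 0 0.16 -0.85 0 1;0 0 0 0.16 -0.85 0 1;0 0 0 0.16 -0.85 0 1;0 0 0 0.16 -0.85 0 1;0 0 0 0.16 -0.85 0 1;0 0 0 0.16 -0.77 0 1")

```text
t: 36.45
position: [0.437, 0.3447, 0.1322]
ee_rot: [0.998, -0.068, -0.0, 0.0]
ft_force: [-0.7, 0.0, -2.0]
width: 0.0341
grip_force: 60.5
```

```bash
python3 go.py .4375 .344 .011 6.148
```

```text
t 36.45 p [0.437  0.3447 0.1322] phi -0.1352 tilt [-0.001  -0.0004] w 0.0341 units [0.02 0.02 4.04]
rz total -0.0
units after turn [0.02 0.02 4.04]
```

Emit:
carry_out(motion="0 0 0 0 0 0.5 1;0 0 0 0 0 0.7 1;0 0 0 0 0 0.7 1;0 0 0 0 0 0.7 1;0 0 0 0 0 0.7 1;0 0 0 0 0 0.5 1;0 0 0 0 0 0.2 1;0 0 0 0 0 0 1;0 0 0 0 0 0 1")

```text
t: 37.58
position: [0.4379, 0.3443, 0.0132]
ee_rot: [0.998, -0.068, 0.001, -0.0]
ft_force: [0.4, 0.4, -1.8]
width: 0.0337
grip_force: 60.5
```

```bash
python3 - <<'E'
from h import *
import go
go.to(.5664,.3266,.011,6.148)
cap('side','sd3');cap('scene','sc3');cap('wrist','w5')
f=lambda n,u,v,w,h,s:cv2.resize(cv2.imread(f'pics/{n}.png')[v:v+h,u:u+w],None,fx=s,fy=s,interpolation=cv2.INTER_CUBIC)
a=np.hstack([f('sd3',145,225,110,75,3.6),f('sc3',120,190,110,75,3.6)])
b=cv2.resize(cv2.imread('pics/w5.png'),(400,300));c=np.zeros((570,a.shape[1],3),np.uint8);c[:270]=a;c[270:,:400]=b
cv2.imwrite('pics/v10.png',c)
E
```

```text
t 37.58 p [0.4379 0.3443 0.0132] phi -0.1355 tilt [0.0011 0.0006] w 0.0337 units [4.32 0.01 0.08]
rz total -0.0
units after turn [4.32 0.01 0.07]
```

View pics/v10.png

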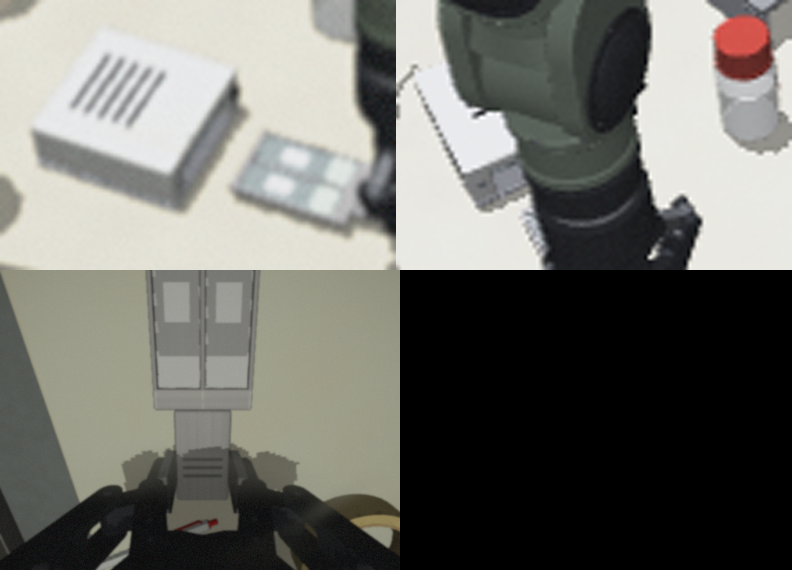

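The carrier is held level in front of the mouth and lined up with it. In the side view its wide end runs from (233,187) to (266,133), with the hood front at (182,205) to (240,75).

```bash
python3 - <<'E'
from h import *
D=np.array([.6555,.3145]);c,s=np.cos(-.135),np.sin(-.135)
loc=lambda p:np.round(np.array([[c,s],[-s,c]])@(p[:2]-D)*1000,1)
g=lambda u,v,z:loc(ray('sd3',145+u/3.6,225+v/3.6,z))
w=lambda u,v,z:loc(ray('w5',u*1.28,(v-270)*1.28,z))
print('wide end',g(266,133,.020),g(233,187,.020)); print('hood',g(240,75,.048),g(182,205,.048),g(35,130,.048),g(105,28,.048))
print('shoulder',w(153,409,.02),w(253,409,.02),'tongue end',w(177,499,.02),w(229,499,.02)); print('tcp',loc(env.observe()['position']))
E
```

```text
wide end [-93.1 -23.5] [-92.3  32.5]
hood [-61.3 -47.5] [-76.7  79.6] [57.2 58.5] [ 59.5 -52.3]
shoulder [-181.7   29. ] [-181.6  -31.4] tongue end [-245.4   16.6] [-245.3  -19.1]
tcp [-219.7    0.3]
```

Emit:
carry_out(motion="0 0 0 0.2 0 0 1;0 0 0 0.3 0 0 1;0 0 0 0.3 0 0 1;0 0 0 0.3 0 0 1;0 0 0 0.3 0 0 1;0 0 0 0.3 0 0 1;0 0 0 0.3 0 0 1;0 0 0 0 0 0 1")

```text
t: 38.72
position: [0.4977, 0.3359, 0.0126]
ee_rot: [0.998, -0.068, 0.0, -0.0]
ft_force: [-0.0, -0.6, -1.1]
width: 0.0334
grip_force: 60.5
```

Emit:
carry_out(motion="0 0 0 0.3 0 0 1;0 0 0 0.3 0 0 1;0 0 0 0.3 0 0 1;0 0 0 0.3 0 0 1;0 0 0 0.3 0 0 1;0 0 0 0.3 0 0 1;0 0 0 0.1 0 0.1 1;0 0 0 0 0 0.06 1;0 0 0 0 0 0 1")

```text
t: 39.85
position: [0.5531, 0.3282, 0.0077]
ee_rot: [0.998, -0.068, -0.0, 0.0]
ft_force: [-0.8, 0.1, -1.5]
width: 0.0337
grip_force: 60.6
```

```bash
python3 go.py .5664 .3266 .0072 6.148
```

```text
t 39.85 p [0.5531 0.3282 0.0077] phi -0.1354 tilt [-0.     -0.0002] w 0.0337 units [ 0.44 -0.01  0.02]
rz total -0.0
units after turn [ 0.44 -0.01  0.02]
```

Emit:
carry_out(motion="0 0 0 0.1 0 0 1;0 0 0 0.1 0 0 1;0 0 0 0.1 0 0 1;0 0 0 0.05 0 0 1;0 0 0 0 0 0 1")

```text
t: 40.48
position: [0.564, 0.3268, 0.0078]
ee_rot: [0.998, -0.068, 0.0, -0.0]
ft_force: [0.3, 0.0, -1.3]
width: 0.0339
grip_force: 60.6
```

Emit:
carry_out(motion="0 0 0 0.05 0 0 1;0 0 0 0.05 0 0 1;0 0 0 0 0 0 1")

```text
t: 40.85
position: [0.5669, 0.3264, 0.0078]
ee_rot: [0.998, -0.068, 0.0, -0.0]
ft_force: [0.2, 0.0, -0.7]
width: 0.0335
grip_force: 60.6
```

Emit:
carry_out(motion="0 0 0 0.05 0 0 1;0 0 0 0.05 0 0 1;0 0 0 0 0 0 1")

```text
t: 41.22
position: [0.5699, 0.326, 0.0078]
ee_rot: [0.998, -0.068, 0.0, -0.0]
ft_force: [0.4, 0.2, -1.1]
width: 0.0334
grip_force: 60.6
```

No contact yet, so I'll keep going in small steps.

Emit:
carry_out(motion="0 0 0 0.05 0 0 1;0 0 0 0.05 0 0 1;0 0 0 0 0 0 1")

```text
t: 41.6
position: [0.5729, 0.3256, 0.0078]
ee_rot: [0.998, -0.068, 0.0, -0.0]
ft_force: [0.4, -0.5, -0.5]
width: 0.0343
grip_force: 60.6
```

Emit:
carry_out(motion="0 0 0 0.05 0 0 1;0 0 0 0.05 0 0 1;0 0 0 0 0 0 1")

```text
t: 41.98
position: [0.5739, 0.3253, 0.0074]
ee_rot: [0.998, -0.067, -0.002, 0.0]
ft_force: [-5.2, 1.4, 1.4]
width: 0.0336
grip_force: 60.8
```

Emit:
carry_out(motion="0 0 0 0.05 0 0 1;0 0 0 0.05 0 0 1;0 0 0 0 0 0 1")

```text
t: 42.35
position: [0.5739, 0.3253, 0.0074]
ee_rot: [0.998, -0.067, -0.004, -0.0]
ft_force: [-12.2, 1.1, 7.5]
width: 0.0341
grip_force: 61.5
```

```bash
python3 - <<'E'
from h import *
import go
go.to(.574,.3253,.0072,6.148)
cap('wrist','w6')
g=cv2.cvtColor(cv2.imread('pics/w6.png'),cv2.COLOR_BGR2GRAY)
for u in (235,258,280): print(u,g[150:330:4,u].tolist())
E
```

```text
t 42.35 p [0.5739 0.3253 0.0074] phi -0.1341 tilt [-0.0085  0.0009] w 0.0341 units [ 0.   -0.    0.01]
rz total 0.0002
units after turn [ 0.   -0.    0.01]
235 [158, 158, 159, 157, 159, 158, 158, 157, 156, 161, 155, 158, 160, 157, 159, 160, 158, 159, 154, 131, 120, 95, 91, 70, 86, 82, 69, 83, 67, 77, 76, 81, 82, 75, 78, 79, 88, 96, 93, 97, 94, 98, 99, 95, 95]
258 [162, 159, 157, 160, 158, 159, 159, 158, 159, 158, 159, 157, 158, 158, 159, 159, 160, 157, 147, 106, 90, 90, 91, 70, 85, 81, 64, 83, 61, 79, 81, 83, 78, 79, 78, 77, 85, 97, 95, 97, 97, 98, 98, 95, 98]
280 [157, 157, 158, 158, 159, 156, 159, 159, 157, 159, 157, 159, 160, 156, 160, 157, 157, 157, 154, 106, 85, 85, 88, 69, 88, 83, 67, 82, 59, 78, 77, 77, 78, 77, 75, 76, 87, 99, 98, 97, 99, 97, 97, 93, 93]
```

```bash
python3 - <<'E'
from h import *
a=ray('w6',258,225,.048);b=ray('w6',258,294,.014);print(a,b,np.linalg.norm((a-b)[:2]))
E
```

```text
[0.60298779 0.32063812 0.048     ] [0.54761511 0.32822332 0.014     ] 0.0558897995804343
```

Emit:
carry_out(motion="0 0 0 -0.12 0 0 1;0 0 0 0 0 0 1;0 0 0 0 0 0 0.2;0 0 0 0 0 0 -0.3;0 0 0 0 0 0 -1;0 0 0 0 0 0 -1;0 0 0 0 0 0 -1;0 0 0 0 0 -0.3 -1;0 0 0 0 0 -0.6 -1;0 0 0 0 0 -0.8 -1;0 0 0 0 0 -0.8 -1;0 0 0 0 0 -0.8 -1;0 0 0 0 0 -0.8 -1;0 0 0 0 0 -0.8 -1;0 0 0 0 0 0 -1;0 0 0 0 0 0 -1")

```text
t: 44.4
position: [0.5747, 0.3252, 0.1547]
ee_rot: [0.998, -0.068, -0.0, 0.0]
ft_force: [0.7, -0.4, -0.2]
width: 0.0854
grip_force: 0.0
```

```bash
python3 - <<'E'
from h import *
import go
go.to(.574,.3253,.15,6.148);cap('wrist','w7')
g=cv2.cvtColor(cv2.imread('pics/w7.png'),cv2.COLOR_BGR2GRAY)
print(g[120:300:3,258].tolist()); print(g[210:212,200:320:3].tolist(), g[240,200:320:3].tolist())
E
```

```text
t 44.4 p [0.5747 0.3252 0.1547] phi -0.1355 tilt [-0.0001 -0.    ] w 0.0854 units [-0.02 -0.    0.16]
rz total -0.0
units after turn [-0.02 -0.    0.16]
[155, 153, 154, 158, 156, 156, 157, 155, 158, 156, 157, 153, 122, 134, 134, 133, 132, 128, 80, 124, 86, 123, 91, 128, 122, 84, 82, 82, 92, 95, 97, 96, 96, 99, 95, 95, 99, 99, 102, 100, 100, 100, 103, 99, 101, 100, 101, 101, 101, 101, 100, 103, 101, 101, 98, 99, 97, 98, 97, 96]
[[143, 99, 95, 97, 99, 96, 97, 99, 97, 105, 116, 98, 98, 97, 96, 95, 97, 95, 94, 96, 96, 95, 96, 100, 94, 97, 98, 97, 98, 98, 98, 96, 98, 97, 96, 97, 96, 97, 96, 94], [143, 100, 98, 97, 97, 95, 97, 97, 94, 103, 122, 95, 96, 95, 94, 96, 97, 98, 96, 97, 96, 97, 97, 96, 96, 97, 98, 98, 98, 96, 98, 97, 97, 101, 95, 98, 96, 94, 96, 95]] [153, 151, 151, 150, 150, 150, 153, 148, 147, 148, 129, 107, 105, 103, 104, 104, 103, 101, 101, 102, 101, 99, 103, 99, 100, 101, 99, 98, 101, 96, 98, 97, 99, 97, 98, 99, 97, 99, 97, 97]
```

```bash
python3 - <<'E'
from h import *
a=ray('w7',258,155,.048);b=ray('w7',258,204,.014);print(a,b,np.linalg.norm((a-b)[:2]))
print(env.job_done())
E
```

```text
[0.60237261 0.32111897 0.048     ] [0.54638322 0.32887555 0.014     ] 0.05652412219622554
the job is handed in; nothing more can be done
None
```

The job is handed in at about 44 s of the 72 s allowed. The finished carrier lies flat and centred on the cooling plate. The waiting carrier was pushed firmly against the dryer stop and released, and its tongue measures about 56 mm out of the hood (55 mm is fully home). No verdict was returned.

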